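Ready the interview desk

ROBOT

A 6-joint arm with a two-finger parallel gripper is mounted at the origin on the work surface. World frame = base frame: x ahead of the robot, y to its left, z up, the work surface at z = 0. Lengths are in mm, angles in rad, forces in N, time in s.
With the tool pointing down it reaches from about 300 to 775 mm from the base axis. Payload 14.6 kg.
Tool frame: the origin (TCP) lies at the very end of the fingers, on their centre line; the grasp point (between the pads) lies 19 mm behind it; z points along the fingers, y is the line along which they close (so a half turn about z gives the same grasp; the last joint's range is limited). The gripper opens to 94 mm and grips with 3 to 60 N. Pads are 16 mm wide; open, the fingers measure 119 mm over their backs; the gripper's body (75 mm by 177 mm) begins 78 mm behind the grasp point.
Start: joints at [1.204, 0.3, 1.521, -0, 1.321, -0.067], TCP at [162.428, 525.458, 205.446] pointing down, gripper open.
Joint ranges: [-3.03, 3.03], [-0.79, 2.21], [0.23, 2.52], [-1.04, 4.18], [0, 3.07], [-2.55, 2.55]. Speed limits (rad/s): [2.22, 2.22, 2.57, 3.14, 3.14, 3.14].

INTERFACE

Orientations are given as [roll, pitch, yaw] about the fixed x, y, z axes, in that order (R = Rz(yaw) Ry(pitch) Rx(roll)).
In Python, from cell import manip, camera, get_calibration gives the robot as it stands.
- The arm moves only by the tool arm_command, never from a script. Its argument "targets" is a list of rows, each an object of numbers: "hand": the opening, from -1 (shut) to 1 (fully open), so that 0 is half open; "x", "y", "z": the shift along the tool's x, y, z in m; "yaw": the turn about the tool's z in rad. In form: [{"hand": .., "x": .., "y": .., "z": .., "yaw": ..}, ...]. A call has 1 to 10 rows; each row shifts and turns the commanded pose from where the row before left it, along the tool's axes as they then stand; what a row does not reach is not made up. A row lasts 1/10 s, in which the tool goes at most 50 mm and 8.59 degrees, less where a joint would pass 70% of its speed; a pose out of reach is approached as far as the arm can. A call is refused whole if a number of a shift passes 0.05 or a number of a turn 0.15, either way. A call with a gripper value outside its range is refused whole. The fingers move at their own pace and stop on an object; "newtons" is the grip in N (left out, the last holds). Time passes only in rows, so rows that do not move let the fingers close. It gives the time, the measured TCP pose, the force, the opening and the grip force at its end, in the units of the state.
- manip.read_state(): the state, without advancing time (a new reading comes with each control period).
- camera(name): name is "scene" or "top" or "wrist"; returns the picture (400x640x3 uint8, red, green, blue); there is no depth.
- get_calibration(name): a dict with "K" (3x3 intrinsics, pixels), "cam_to_world" (4x4, takes a point from camera to world coordinates). Camera axes: x right, y up, looking along -z (the intrinsics and any distortion apply to the point x, -y, -z); pixel columns grow to the right and rows downward; lengths in mm; the calibration is good to about 2 mm. A picture is of the moment at which its call begins: read the wrist's pose just before it. get_calibration takes no time and is no camera call; for the wrist camera it gives the pose at the moment of the call.
- manip.sign_off(): hands the job in; it is judged then, once.
The state is a dict: "clock": time; "joints": joint angles; "qd": joint speeds; "effort": joint torques, N m; "eef_pos": TCP position; "eef_rot": TCP orientation; "wrist_force": force on the tool from outside, world axes, zero at the start; "moment": the same for the moment, N m; "finger_gap": finger opening in mm; "finger_force": force on a finger pad.
Only numpy, scipy, OpenCV 4.12 (cv2) and the standard library are available. Lean on these libraries where they do the work, as an engineer would, in place of code of your own. Each camera call takes 0.05 s, during which the arm holds its last target. There are 200 camera calls.

TASK

Get the interview desk ready: open the desktop drawer, take out every battery pack in it and plug each one upright and fully home into a socket of its own in the charger, then close the drawer completely. Clear away every empty carton as well, by pushing it off the right-hand end of the desk so that it drops into the waste crate standing below. Leave the water bottle, the microphone and the tape roll where they stand.

Things in the scene. Friction and masses are not known exactly. Their poses are not given: they have to be found in the camera images.
- cab_drawer0 (a joint): How far the drawer is out, in m: 0 = fully shut, 0.18 = its stop. It slides horizontally towards the cabinet's front, is light and stays where it is left (about 1 N of friction). It may start up to 15 mm ajar.
- cab_drawer0_handle (a point): Centre of the drawer's handle: a level steel bar about 10 mm thick and 120 mm long, running along this point's y axis, 35 mm out from the flat drawer front. The drawer opens along this point's -x direction (roughly towards the robot).
- cab: Grey desktop cabinet with one drawer, fixed: 260 (x) by 280 (y) by 115 mm high, origin under its centre, front to its -x; its top is 38 mm above the handle bar. The drawer's inside is 215 mm deep, starting 56 mm behind the bar, and 238 mm wide; inner floor 22 mm, side walls 93 mm above the desk. The packs stand in its front part: with the drawer 0.15 m out they are clear of the cabinet's top.
- pack0_center (a point): Battery pack, a grey block with black ribs and a black plug foot, at its centre (33 mm above its underside). Upper body 90 (x) by 54 (y) by 42 mm high (from 24 to 66 mm above the underside); below it a plug foot 80 by 44 mm, 24 mm high, on which it stands. z points up. 0.3 kg. Starts standing in the drawer, long side roughly along the drawer's slide. Grip it across its 54 mm width.
- pack1_center (a point): Battery pack, a grey block with black ribs and a black plug foot, at its centre (33 mm above its underside). Upper body 90 (x) by 54 (y) by 42 mm high (from 24 to 66 mm above the underside); below it a plug foot 80 by 44 mm, 24 mm high, on which it stands. z points up. 0.3 kg. Starts standing in the drawer, long side roughly along the drawer's slide. Grip it across its 54 mm width.
- socket0 (a point): Centre of the mouth of socket 0 in the top of the charger, a fixed black block 120 (x) by 190 (y) by 40 mm high with two sockets 95 mm apart along y. Hole 83 (x) by 47 mm (y), 27 mm deep, 3 mm chamfer. A pack goes in foot down, long side along x, either way round; when home its upper body rests on the charger's top and its centre lies 9 mm above this point.
- socket1 (a point): Centre of the mouth of socket 1 in the top of the charger, a fixed black block 120 (x) by 190 (y) by 40 mm high with two sockets 95 mm apart along y. Hole 83 (x) by 47 mm (y), 27 mm deep, 3 mm chamfer. A pack goes in foot down, long side along x, either way round; when home its upper body rests on the charger's top and its centre lies 9 mm above this point.
- carton0_center (a point): Empty closed cardboard carton lying flat on the desk, 95 (x) by 80 (y) by 30 mm high, with a paper strip round it; this is its centre. z points up, about 60 g. May be absent (two or three cartons).
- carton1_center (a point): Empty closed cardboard carton lying flat on the desk, 95 (x) by 80 (y) by 30 mm high, with a paper strip round it; this is its centre. z points up, about 60 g. May be absent (two or three cartons).
- carton2_center (a point): Empty closed cardboard carton lying flat on the desk, 95 (x) by 80 (y) by 30 mm high, with a paper strip round it; this is its centre. z points up, about 60 g. May be absent (two or three cartons).
- bin_mouth (a point): Centre of the open mouth of the blue waste crate that stands on a rolling pedestal close against the right-hand (-y) end of the desk. Mouth 360 (world x) by 300 mm (world y), 6 mm walls, its rim 31 mm below the desk top; the crate is 155 mm deep. The desk's right-hand edge is a straight line along world x at y = -0.42; the desk top is 35 mm thick.
- bottle: Water bottle, bystander, 64 mm wide, 210 mm high; origin under its centre.
- mic: Desk microphone on a round foot, bystander, 110 mm wide, 196 mm high; origin under its centre.
- tape: Roll of paper tape lying flat, bystander, 100 mm wide, 45 mm high; origin under its centre.

How it is judged (in metres and radians):
On the way, in this order (a step that is already met when the one before it is completed fails the run):
1. The drawer is open (value of joint cab_drawer0 above 0.1 m), for 0.2 s.
2. Every battery pack is plugged fully home in a socket (((z of pack0_center in the frame of socket0 between 0 and 0.014 m and horizontal distance between pack0_center and socket0 below 0.006 m and angle between the x axis of pack0_center and the x axis of socket0, either way round below 0.08 rad and angle between pack0_center's own z axis and vertical below 0.08 rad) or (z of pack0_center in the frame of socket1 between 0 and 0.014 m and horizontal distance between pack0_center and socket1 below 0.006 m and angle between the x axis of pack0_center and the x axis of socket1, either way round below 0.08 rad and angle between pack0_center's own z axis and vertical below 0.08 rad)) and ((z of pack1_center in the frame of socket0 between 0 and 0.014 m and horizontal distance between pack1_center and socket0 below 0.006 m and angle between the x axis of pack1_center and the x axis of socket0, either way round below 0.08 rad and angle between pack1_center's own z axis and vertical below 0.08 rad) or (z of pack1_center in the frame of socket1 between 0 and 0.014 m and horizontal distance between pack1_center and socket1 below 0.006 m and angle between the x axis of pack1_center and the x axis of socket1, either way round below 0.08 rad and angle between pack1_center's own z axis and vertical below 0.08 rad))), for 0.2 s.
At the end, for the whole second after the job is handed in: The drawer is shut (within 8 mm), every pack sits upright in a socket of its own, home within 5 mm (centre within 6 mm of the socket's axis, long side along the socket within 0.08 rad), every carton lies in the waste crate (its centre within the mouth and below the rim), and all is at rest (all of step 2 and value of joint cab_drawer0 below 0.008 m and x of carton0_center in the frame of bin_mouth between -0.18 and 0.18 m and y of carton0_center in the frame of bin_mouth between -0.15 and 0.15 m and z of each of carton0_center, carton1_center, carton2_center in the frame of bin_mouth below -0.005 m and x of carton1_center in the frame of bin_mouth between -0.18 and 0.18 m and y of carton1_center in the frame of bin_mouth between -0.15 and 0.15 m and x of carton2_center in the frame of bin_mouth between -0.18 and 0.18 m and y of carton2_center in the frame of bin_mouth between -0.15 and 0.15 m and linear speed of each of pack0, pack1, carton0, carton1, carton2 below 0.03 m/s); the robot touches nothing.
It fails at once if The water bottle is pushed more than 30 mm or tipped (distance of bottle from where it was at the start of the episode above 0.03 m or angle between bottle's own z axis and vertical above 0.5 rad).
It fails at once if The microphone is pushed more than 30 mm or tipped (distance of mic from where it was at the start of the episode above 0.03 m or angle between mic's own z axis and vertical above 0.5 rad).
It fails at once if The tape roll is pushed more than 30 mm or tipped (distance of tape from where it was at the start of the episode above 0.03 m or angle between tape's own z axis and vertical above 0.5 rad).
Of carton0, carton1, carton2 only 2 to 3 are there at a start; the rules pass over those that are not, and their reading is None.
At some moment in a run one of carton0, carton1, carton2 may be knocked a few centimetres aside while the robot is not near it.
Once in a run the grip may slacken for a moment while it holds something.
It also fails if it takes over 192 s, if anything falls off the work surface, if the arm or the gripper's body presses on something with over 40 N, if the wrist force passes 120 N, or if a joint passes its speed limit or range.

## Working session

There is one attempt and no reset: what is moved stays moved. The work goes in short steps, Python scripts to look and compute and a tool call to move; the robot and the scene stay as the last step left them, time stands still between calls to the robot, and variables do not carry over. Pictures are saved under pics/ and viewed, at most 14 in all, crops included, and the job is handed in when it is done.

Besides the shell and the picture viewer there is one more tool, called after ">>>" as name([rows], argument=value, ...), one row to a line, values as JSON. arm_command: Moves the arm, as the interface text tells. Its arguments: {"type":"object","properties":{"targets":{"type":"array"},"newtons":{"type":"number"}},"required":["targets"]}

```bash
ls; mkdir -p pics; python3 - <<'E'
from cell import manip,camera,get_calibration
import cv2
for n in("scene","top"):
    cv2.imwrite(f"pics/{n}0.png",camera(n)[:,:,::-1]); print(n,get_calibration(n))
s=manip.read_state();print(s)
E
```

```text
pics
scene {'K': array([[418.98937601,   0.        , 315.86517241],
       [  0.        , 418.98937601, 196.64687979],
       [  0.        ,   0.        ,   1.        ]]), 'cam_to_world': array([[-7.32629200e-01, -4.51765442e-01,  5.09079994e-01,
         1.29475914e+03],
       [ 6.80622890e-01, -4.83383097e-01,  5.50539067e-01,
         6.62070121e+02],
       [-2.63386084e-03,  7.49832493e-01,  6.61622472e-01,
         9.23694732e+02],
       [ 0.00000000e+00,  0.00000000e+00,  0.00000000e+00,
         1.00000000e+00]])}
top {'K': array([[454.72876473,   0.        , 316.09758469],
       [  0.        , 454.72876473, 202.66887011],
       [  0.        ,   0.        ,   1.        ]]), 'cam_to_world': array([[-4.86248070e-03,  9.83162619e-01, -1.82668064e-01,
         3.45719819e+02],
       [-9.99928849e-01, -6.77019280e-03, -9.82145269e-03,
        -6.61616925e+01],
       [-1.08927832e-02,  1.82607310e-01,  9.83125586e-01,
         1.47628292e+03],
       [ 0.00000000e+00,  0.00000000e+00,  0.00000000e+00,
         1.00000000e+00]])}
{'clock': 0.1, 'joints': array([ 1.20438613e+00,  3.00434264e-01,  1.52151138e+00, -5.47161651e-07,
        1.32070203e+00, -6.66087799e-02]), 'qd': array([ 0.00041275, -0.00083722, -0.00133617,  0.00021708,  0.00076146,
       -0.00058557]), 'effort': array([ 1.04725291e-04, -5.32633245e+01, -3.53283763e+01,  7.08608120e-02,
        2.35342188e-02, -3.71461965e-05]), 'eef_pos': array([162.35536815, 525.24621809, 204.93602246]), 'eef_rot': array([-3.14053994e+00, -6.96927506e-05,  2.84179133e+00]), 'wrist_force': array([ 0.93960883,  0.31851693, -0.50197021]), 'moment': array([ 0.0380748 ,  0.01367012, -0.02760688]), 'finger_force': 0.0, 'finger_gap': 94.24404053957396}
```

View pics/scene0.png

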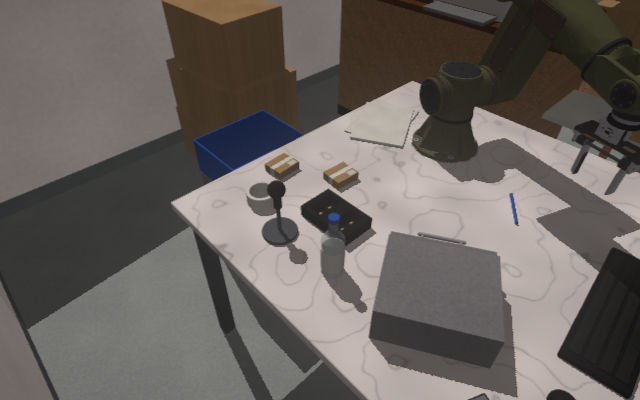

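View pics/top0.png

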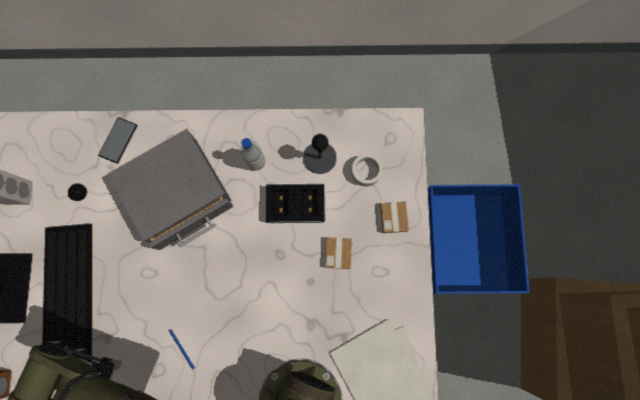

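The scene view shows the cabinet with its handle, the charger, the bottle, the mic, the tape and two cartons. In the top view the handle is near (196,232), the charger near (295,203), and the cartons near (393,217) and (336,253). I'll zoom in.

```bash
cat > h.py <<'E'
import numpy as np, cv2
from cell import manip,camera,get_calibration
from scipy.spatial.transform import Rotation as R
def px2w(n,u,v,z,C=None):
    c=C or get_calibration(n);K=c["K"];T=c["cam_to_world"]
    d=T[:3,:3]@np.array([(u-K[0,2])/K[0,0],-(v-K[1,2])/K[1,1],-1.]);o=T[:3,3]
    return o+d*(z-o[2])/d[2]
def w2px(n,p,C=None):
    c=C or get_calibration(n);K=c["K"];T=c["cam_to_world"]
    q=T[:3,:3].T@(np.array(p,float)-T[:3,3]);return np.array([K[0,0]*q[0]/-q[2]+K[0,2],K[1,1]*q[1]/q[2]+K[1,2]])
def crop(img,x0,y0,x1,y1,s,fn):
    im=cv2.resize(img[y0:y1,x0:x1,::-1],None,fx=s,fy=s,interpolation=cv2.INTER_CUBIC);cv2.imwrite(fn,im)
def totool(d,yaw=None):
    "world vector mm -> tool axes"
    s=manip.read_state();return R.from_euler('xyz',s['eef_rot']).inv().apply(d)
E
python3 - <<'E'
from h import *
im=cv2.imread('pics/top0.png')[:,:,::-1]
a=cv2.resize(im[125:255,95:235,::-1],None,fx=4,fy=4,interpolation=cv2.INTER_CUBIC)
b=cv2.resize(im[170:235,255:335,::-1],None,fx=3,fy=3,interpolation=cv2.INTER_CUBIC)
c=np.zeros((520,800,3),np.uint8);c[:,:560]=a;c[:195,560:]=b
b=cv2.resize(im[195:275,315:415,::-1],None,fx=2.4,fy=2.4,interpolation=cv2.INTER_CUBIC);c[200:392,560:]=b
cv2.imwrite('pics/c0.png',c)
E
```

```text
(no output)
```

View pics/c0.png

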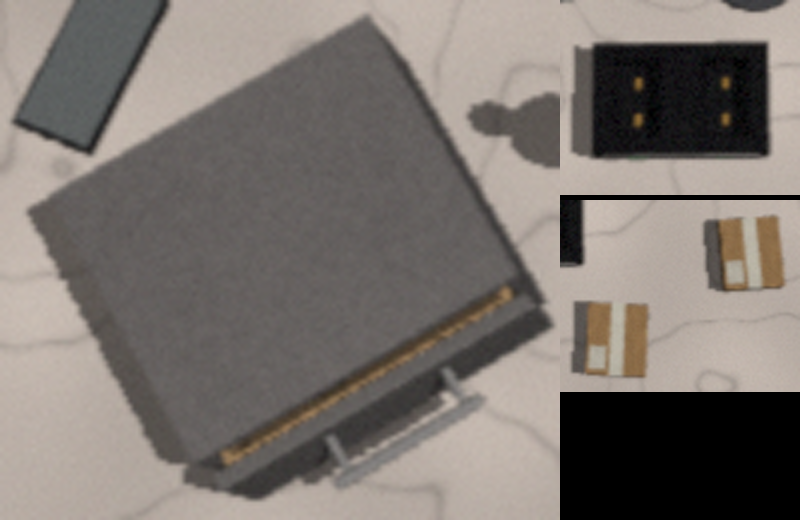

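The crop shows the handle bar running from (179.5,245) to (215.5,224.5). The charger top spans (266.3,184.3) to (324.7,221.5). The carton tops are centred at (394.6,217.1) and (338.5,253.1).

```bash
python3 - <<'E'
from h import *
np.set_printoptions(precision=1,suppress=True)
a=px2w('top',179.5,245,77);b=px2w('top',215.5,224.5,77);print('handle',a,b,(a+b)/2,np.linalg.norm(a-b),np.degrees(np.arctan2(*(a-b)[1::-1])))
cs=[px2w('top',u,v,40) for u,v in[(266.3,184.3),(324.7,184.3),(324.7,221.3),(266.3,222)]];print('charger',*cs,np.mean(cs,0))
for q in [(255+(638-560)/3,170+84/3),(255+(638-560)/3,170+120/3),(255+(726-560)/3,170+84/3),(255+(726-560)/3,170+120/3)]:print('contact',px2w('top',*q,13))
for u,v in[(394.6,217.1),(338.5,253.1)]:print('carton',px2w('top',u,v,30))
for n,u,v,z in[('mic',320,157,10),('tape',367,170,45),('bottle',254,157,0)]:print(n,px2w('top',u,v,z))
print('bin',px2w('top',430,186,-31),px2w('top',527,292,-31))
print('wristcam',get_calibration('wrist'))
E
```

```text
handle [475.7 370.1  77. ] [538.8 261.   77. ] [507.3 315.6  77. ] 126.06091048687436 120.03814039356541
charger [674.2 109.3  40. ] [672.9 -79.9  40. ] [552.  -78.9  40. ] [550.9 107.4  40. ] [612.5  14.5  40. ]
contact [634.   63.6  13. ]
contact [594.   63.2  13. ]
contact [633.3 -32.7  13. ]
contact [593.4 -32.6  13. ]
carton [ 565.6 -303.5   30. ]
carton [ 451.5 -121.9   30. ]
mic [773.3 -65.3  10. ]
tape [ 718.2 -217.4   45. ]
bottle [778.  157.1   0. ]
bin [ 680.5 -437.   -31. ] [ 327.  -732.4  -31. ]
wristcam {'K': array([[293.4,   0. , 320.9],
       [  0. , 293.4, 196.1],
       [  0. ,   0. ,   1. ]]), 'cam_to_world': array([[  0.3,  -0.9,  -0.2,  99.1],
       [  1. ,   0.3,   0.1, 544.2],
       [ -0. ,  -0.2,   1. , 382.9],
       [  0. ,   0. ,   0. ,   1. ]])}
```

>>> arm_command([
  {"hand":-0.36,"x":-0.0433,"y":-0.0112},
  {"hand":-0.36,"x":-0.0433,"y":-0.0112},
  {"hand":-0.36,"x":-0.0433,"y":-0.0112},
  {"hand":-0.36,"x":-0.0433,"y":-0.0112},
  {"hand":-0.36,"x":-0.0433,"y":-0.0112},
  {"hand":-0.36,"x":-0.0433,"y":-0.0112},
  {"hand":-0.36,"x":-0.0433,"y":-0.0112},
  {"hand":-0.36,"x":-0.0433,"y":-0.0112},
  {"hand":-0.36,"x":-0.0433,"y":-0.0112},
], newtons=15)

```text
schema error: expected keys hand, x, y, z, yaw
```

>>> arm_command([
  {"hand":-0.36,"yaw":0.1494},
  {"hand":-0.36,"yaw":0.1494},
  {"hand":-0.36,"yaw":0.1494},
  {"hand":-0.36,"yaw":0.1494},
  {"hand":-0.36,"yaw":0.1494},
  {"hand":-0.36},
  {"hand":-0.36},
])

```text
schema error: expected keys hand, x, y, z, yaw
```

```bash
python3 - <<'E'
from h import *
np.set_printoptions(precision=2,suppress=True)
s=manip.read_state();C=get_calibration('wrist');im=camera('wrist')
print(s['eef_pos'],s['eef_rot'],s['finger_gap']);print(C)
cv2.imwrite('pics/w1.png',im[:,:,::-1])
E
```

```text
[162.36 525.25 204.94] [-3.14 -0.    2.84] 94.24404053957396
{'K': array([[293.36,   0.  , 320.86],
       [  0.  , 293.36, 196.14],
       [  0.  ,   0.  ,   1.  ]]), 'cam_to_world': array([[  0.3 ,  -0.93,  -0.22,  99.06],
       [  0.96,   0.29,   0.07, 544.23],
       [ -0.  ,  -0.23,   0.97, 382.9 ],
       [  0.  ,   0.  ,   0.  ,   1.  ]])}
```

View pics/w1.png

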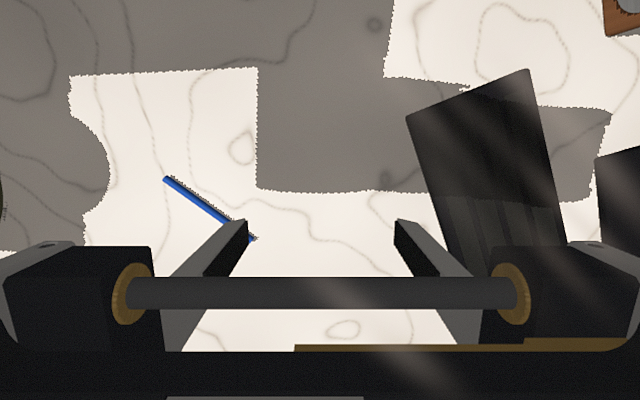

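All five keys are needed in every row. The picture shows only the empty desk under the start pose.

>>> arm_command([
  {"hand":-0.36,"x":-0.0433,"y":-0.0112,"z":0,"yaw":0},
  {"hand":-0.36,"x":-0.0433,"y":-0.0112,"z":0,"yaw":0},
  {"hand":-0.36,"x":-0.0433,"y":-0.0112,"z":0,"yaw":0},
  {"hand":-0.36,"x":-0.0433,"y":-0.0112,"z":0,"yaw":0},
  {"hand":-0.36,"x":-0.0433,"y":-0.0112,"z":0,"yaw":0},
  {"hand":-0.36,"x":-0.0433,"y":-0.0112,"z":0,"yaw":0},
  {"hand":-0.36,"x":-0.0433,"y":-0.0112,"z":0,"yaw":0},
  {"hand":-0.36,"x":-0.0433,"y":-0.0112,"z":0,"yaw":0},
  {"hand":-0.36,"x":-0.0433,"y":-0.0112,"z":0,"yaw":0},
], newtons=15)

```text
clock: 1.05
eef_pos: [506.3, 312.8, 205.3]
eef_rot: [-3.141, -0.0, 2.842]
wrist_force: [-0.5, -0.2, 1.1]
finger_gap: 30.5
finger_force: 0.0
```

>>> arm_command([
  {"hand":-0.36,"x":0,"y":0,"z":0,"yaw":0.1494},
  {"hand":-0.36,"x":0,"y":0,"z":0,"yaw":0.1494},
  {"hand":-0.36,"x":0,"y":0,"z":0,"yaw":0.1494},
  {"hand":-0.36,"x":0,"y":0,"z":0,"yaw":0.1494},
  {"hand":-0.36,"x":0,"y":0,"z":0,"yaw":0.1494},
  {"hand":-0.36,"x":0,"y":0,"z":0,"yaw":0},
  {"hand":-0.36,"x":0,"y":0,"z":0,"yaw":0},
])

```text
clock: 1.75
eef_pos: [504.9, 314.0, 205.3]
eef_rot: [-3.141, -0.0, 2.099]
wrist_force: [0.6, -0.1, -0.2]
finger_gap: 30.0
finger_force: 0.0
```

```bash
python3 - <<'E'
from h import *
np.set_printoptions(precision=2,suppress=True)
s=manip.read_state();C=get_calibration('wrist');im=camera('wrist')
print(s['eef_pos'],s['eef_rot'],s['finger_gap'],s['joints'],s['wrist_force'])
for p in[(475.7,370.1,77),(538.8,261,77)]:print(w2px('wrist',p,C))
print(totool(np.array([506,314.9,0])-s['eef_pos']))
cv2.imwrite('pics/w2.png',im[:,:,::-1])
E
```

```text
[504.92 314.04 205.3 ] [-3.14 -0.    2.1 ] 30.036924418081128 [ 0.49  0.4   1.39 -0.    1.35 -0.03] [ 0.6  -0.13 -0.15]
[324.66 129.88]
[323.81 245.66]
[  0.19   1.43 205.3 ]
```

View pics/w2.png

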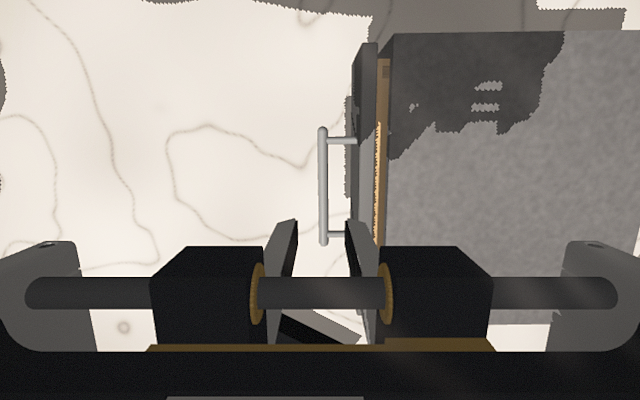

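The bar lies at column 323, rows 129–243, exactly where predicted. I'll descend and grip.

>>> arm_command([
  {"hand":-0.36,"x":0,"y":0.0005,"z":0.04,"yaw":0},
  {"hand":-0.36,"x":0,"y":0,"z":0.04,"yaw":0},
  {"hand":-0.36,"x":0,"y":0,"z":0.03,"yaw":0},
  {"hand":-0.36,"x":0,"y":0,"z":0.02,"yaw":0},
  {"hand":-0.36,"x":0,"y":0,"z":0.015,"yaw":0},
  {"hand":-0.36,"x":0,"y":0,"z":0,"yaw":0},
  {"hand":-0.95,"x":0,"y":0,"z":0,"yaw":0},
  {"hand":-0.95,"x":0,"y":0,"z":0,"yaw":0},
  {"hand":-0.95,"x":0,"y":0,"z":0,"yaw":0},
], newtons=15)

```text
clock: 2.7
eef_pos: [506.0, 314.6, 61.7]
eef_rot: [3.139, 0.0, 2.095]
wrist_force: [-1.5, -1.5, 4.8]
finger_gap: 10.8
finger_force: 15.0
```

>>> arm_command([
  {"hand":-0.95,"x":0,"y":-0.01,"z":0,"yaw":0},
  {"hand":-0.95,"x":0,"y":-0.02,"z":0,"yaw":0},
  {"hand":-0.95,"x":0,"y":-0.025,"z":0,"yaw":0},
  {"hand":-0.95,"x":0,"y":-0.025,"z":0,"yaw":0},
  {"hand":-0.95,"x":0,"y":-0.025,"z":0,"yaw":0},
  {"hand":-0.95,"x":0,"y":-0.025,"z":0,"yaw":0},
  {"hand":-0.95,"x":0,"y":-0.015,"z":0,"yaw":0},
  {"hand":-0.95,"x":0,"y":-0.01,"z":0,"yaw":0},
  {"hand":-0.95,"x":0,"y":0,"z":0,"yaw":0},
  {"hand":-0.95,"x":0,"y":0,"z":0,"yaw":0},
])

```text
clock: 3.7
eef_pos: [372.2, 235.9, 61.5]
eef_rot: [3.14, 0.002, 2.095]
wrist_force: [6.3, -11.3, 2.9]
finger_gap: 10.8
finger_force: 15.0
```

>>> arm_command([
  {"hand":-0.36,"x":0,"y":0,"z":0,"yaw":0},
  {"hand":-0.36,"x":0,"y":0,"z":0,"yaw":0},
  {"hand":-0.36,"x":0,"y":0,"z":-0.03,"yaw":0},
  {"hand":-0.36,"x":0,"y":0,"z":-0.05,"yaw":0},
  {"hand":-0.36,"x":0,"y":0,"z":-0.05,"yaw":0},
  {"hand":-0.36,"x":0,"y":0,"z":-0.03,"yaw":0.14},
  {"hand":0.5,"x":0,"y":0,"z":0,"yaw":0.143},
  {"hand":0.5,"x":0,"y":0,"z":0,"yaw":0.143},
  {"hand":0.5,"x":0,"y":0,"z":0,"yaw":0.143},
  {"hand":0.5,"x":0,"y":0,"z":0,"yaw":0.143},
])

```text
clock: 4.7
eef_pos: [371.1, 236.9, 220.7]
eef_rot: [3.141, -0.0, 1.377]
wrist_force: [0.1, -0.9, -0.2]
finger_gap: 58.6
finger_force: 0.0
```

>>> arm_command([
  {"hand":0.5,"x":0,"y":0,"z":0,"yaw":0.143},
  {"hand":0.5,"x":0,"y":0,"z":0,"yaw":0.143},
  {"hand":0.5,"x":0,"y":0,"z":0,"yaw":0.143},
  {"hand":0.5,"x":0,"y":0,"z":0,"yaw":0.143},
  {"hand":0.5,"x":0,"y":0,"z":0,"yaw":0.143},
  {"hand":0.5,"x":0,"y":0,"z":0,"yaw":0.143},
  {"hand":0.5,"x":0,"y":0,"z":0,"yaw":0},
  {"hand":0.5,"x":0,"y":0,"z":0,"yaw":0},
])

```text
clock: 5.5
eef_pos: [371.1, 236.9, 220.6]
eef_rot: [-3.141, -0.0, 0.529]
wrist_force: [-0.3, 0.2, -0.1]
finger_gap: 70.3
finger_force: 0.0
```

```bash
python3 - <<'E'
from h import *
np.set_printoptions(precision=3,suppress=True)
s=manip.read_state();C=get_calibration('wrist');im=camera('wrist')
print(s['eef_pos'],s['eef_rot'],s['finger_gap'],s['joints'],s['wrist_force'])
import pickle;pickle.dump(C,open('C3.pkl','wb'))
cv2.imwrite('pics/w3.png',im[:,:,::-1])
E
```

```text
[371.15  236.864 220.572] [-3.141 -0.     0.529] 70.2916855400204 [0.485 0.039 1.79  0.    1.312 1.526] [-0.275  0.188 -0.074]
```

View pics/w3.png

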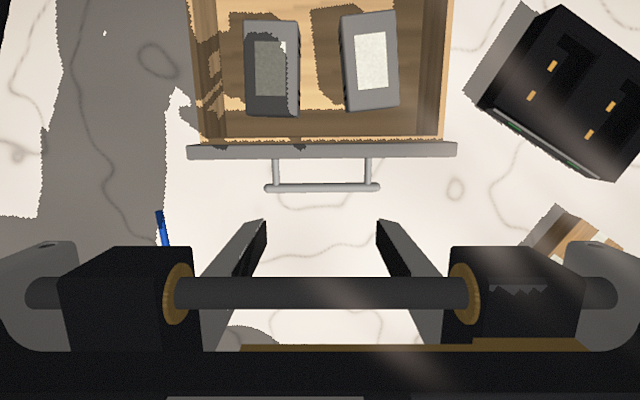

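The wrist view shows both packs in the open drawer, near (272,65) and (369,62), with the charger at right. I'll enlarge it.

```bash
python3 - <<'E'
from h import *
im=cv2.imread('pics/w3.png')[:,:,::-1]
crop(im,230,0,430,130,4,'pics/c3.png')
E
```

```text
(no output)
```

View pics/c3.png

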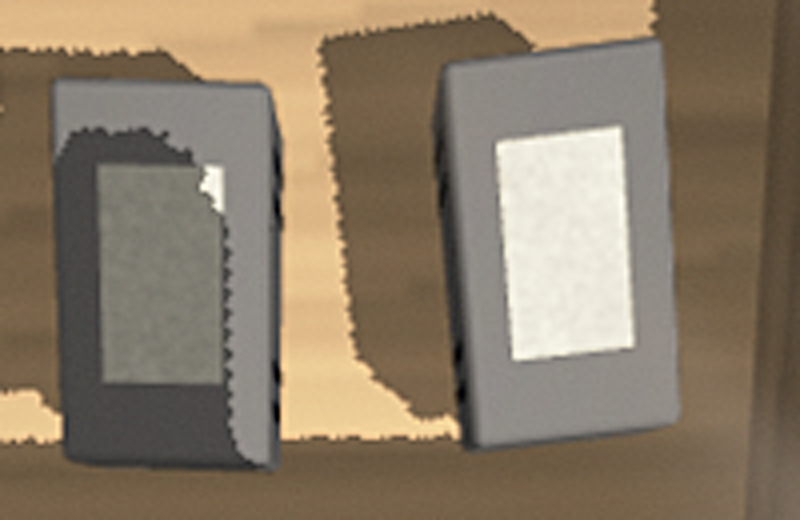

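The enlarged crop gives each pack's top-face corners and label. The left pack is nearly aligned with the view and the right one is turned by a few degrees.

```bash
python3 - <<'E'
from h import *
import pickle;C=pickle.load(open('C3.pkl','rb'))
np.set_printoptions(precision=2,suppress=True)
s=manip.read_state()
for n,q,l in[('L',[(54,80),(266,86),(274,466),(68,459)],(161,274)),('R',[(446,66),(660,40),(678,418),(478,444)],(567,244))]:
    w=np.array([px2w('wrist',230+u/4,v/4,88,C) for u,v in q])
    L=[np.linalg.norm(w[i]-w[(i+1)%4]) for i in range(4)]
    d=(w[0]+w[1]-w[2]-w[3])/2
    c=w.mean(0);yaw=np.arctan2(d[1],d[0])
    print(n,c,np.array(L),'yaw',yaw,'label',px2w('wrist',230+l[0]/4,l[1]/4,88,C),'tool d',totool(c-s['eef_pos']))
E
```

```text
L [450.4  339.68  88.  ] [50.52 87.55 52.57 87.13] yaw 0.5225037057803636 label [450.87 341.26  88.  ] tool d [120.3  -48.78 132.55]
R [506.24 258.27  88.  ] [50.86 86.15 50.91 86.95] yaw 0.6396975218834434 label [507.26 258.53  88.  ] tool d [127.42  49.69 132.55]
```

>>> arm_command([
  {"hand":0.5,"x":0.0319,"y":0.0125,"z":0,"yaw":0},
  {"hand":0.5,"x":0.0319,"y":0.0125,"z":0,"yaw":0},
  {"hand":0.5,"x":0.0319,"y":0.0125,"z":0,"yaw":0},
  {"hand":0.5,"x":0.0319,"y":0.0125,"z":0,"yaw":0},
  {"hand":0.5,"x":0,"y":0,"z":0.04,"yaw":-0.111},
  {"hand":0.5,"x":0,"y":0,"z":0.04,"yaw":0},
  {"hand":0.5,"x":0,"y":0,"z":0.02,"yaw":0},
  {"hand":0.5,"x":0,"y":0,"z":0,"yaw":0},
])

```text
clock: 6.35
eef_pos: [505.4, 256.9, 117.6]
eef_rot: [-3.14, 0.005, 0.638]
wrist_force: [0.3, -0.6, 1.1]
finger_gap: 70.2
finger_force: 0.0
```

>>> arm_command([
  {"hand":0.5,"x":0.0015,"y":0,"z":0.03,"yaw":0},
  {"hand":0.5,"x":0,"y":0,"z":0.025,"yaw":0},
  {"hand":0.5,"x":0,"y":0,"z":0.012,"yaw":0},
  {"hand":0.5,"x":0,"y":0,"z":0,"yaw":0},
  {"hand":0.0,"x":0,"y":0,"z":0,"yaw":0},
  {"hand":-0.2,"x":0,"y":0,"z":0,"yaw":0},
  {"hand":-0.5,"x":0,"y":0,"z":0,"yaw":0},
  {"hand":-0.5,"x":0,"y":0,"z":0,"yaw":0},
], newtons=40)

```text
clock: 7.15
eef_pos: [508.5, 258.7, 54.9]
eef_rot: [3.141, -0.002, 0.636]
wrist_force: [-2.1, 0.2, 6.9]
finger_gap: 53.5
finger_force: 40.0
```

>>> arm_command([
  {"hand":-0.5,"x":0,"y":0,"z":-0.02,"yaw":0},
  {"hand":-0.5,"x":0,"y":0,"z":-0.035,"yaw":0},
  {"hand":-0.5,"x":0,"y":0,"z":-0.035,"yaw":0},
  {"hand":-0.5,"x":0,"y":0,"z":-0.03,"yaw":0},
  {"hand":-0.5,"x":0,"y":0,"z":-0.015,"yaw":0.1},
  {"hand":-0.5,"x":0,"y":0,"z":0,"yaw":0.134},
  {"hand":-0.5,"x":0,"y":0,"z":0,"yaw":0.134},
  {"hand":-0.5,"x":0,"y":0,"z":0,"yaw":0.134},
  {"hand":-0.5,"x":0,"y":0,"z":0,"yaw":0.134},
  {"hand":-0.5,"x":0,"y":0,"z":0,"yaw":0},
])

```text
clock: 8.15
eef_pos: [507.7, 258.2, 188.5]
eef_rot: [3.141, 0.0, -0.002]
wrist_force: [0.2, -0.3, -5.1]
finger_gap: 54.0
finger_force: 40.0
```

>>> arm_command([
  {"hand":-0.5,"x":0.0134,"y":0.0363,"z":0,"yaw":0},
  {"hand":-0.5,"x":0.0134,"y":0.0363,"z":0,"yaw":0},
  {"hand":-0.5,"x":0.0134,"y":0.0363,"z":0,"yaw":0},
  {"hand":-0.5,"x":0.0134,"y":0.0363,"z":0,"yaw":0},
  {"hand":-0.5,"x":0.0134,"y":0.0363,"z":0,"yaw":0},
  {"hand":-0.5,"x":0.0134,"y":0.0363,"z":0,"yaw":0},
  {"hand":-0.5,"x":0.0134,"y":0.0363,"z":0,"yaw":0},
  {"hand":-0.5,"x":0.0134,"y":0.0363,"z":0,"yaw":0},
  {"hand":-0.5,"x":0,"y":0,"z":0,"yaw":0},
  {"hand":-0.5,"x":0,"y":0,"z":0,"yaw":0},
])

```text
clock: 9.15
eef_pos: [614.9, -32.6, 188.1]
eef_rot: [-3.141, 0.001, 0.002]
wrist_force: [0.1, 0.6, -4.6]
finger_gap: 54.0
finger_force: 40.0
```

```bash
python3 - <<'E'
from h import *
np.set_printoptions(precision=3,suppress=True)
s=manip.read_state();C=get_calibration('wrist');im=camera('wrist')
print(s['eef_pos'],s['eef_rot'],s['finger_gap'],s['joints'],s['wrist_force'])
import pickle;pickle.dump((C,s),open('C4.pkl','wb'))
cv2.imwrite('pics/w4.png',im[:,:,::-1])
crop(im,220,80,500,270,2.85,'pics/c4.png')
E
```

```text
[614.868 -32.65  188.072] [-3.141  0.001  0.002] 54.02239510413769 [-0.113  0.461  1.341  0.     1.34   1.456] [ 0.087  0.637 -4.634]
```

View pics/c4.png

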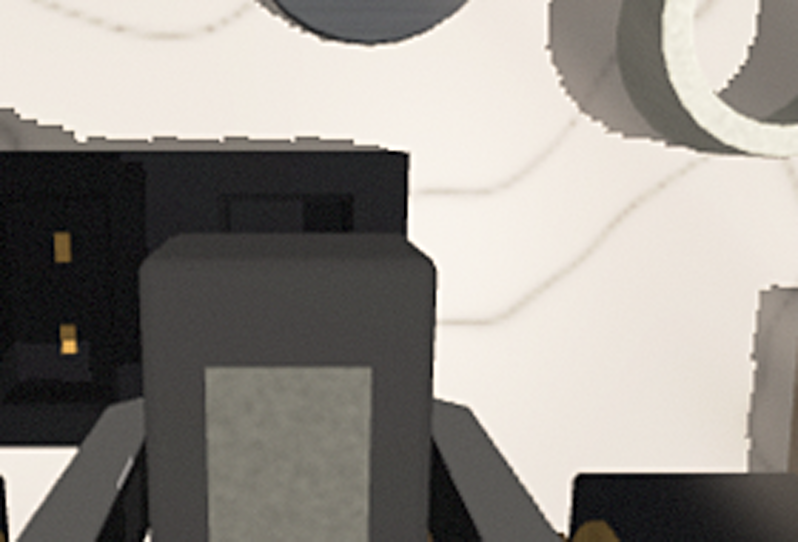

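The crop shows the pack's top front edge from (141,270) to (435,270). The socket's far rim is at row 195, columns 222–353, and the charger's far right corner is at (408,152).

```bash
python3 - <<'E'
from h import *
import pickle;C,s=pickle.load(open('C4.pkl','rb'))
np.set_printoptions(precision=1,suppress=True)
f=lambda u,v,z:px2w('wrist',220+u/2.85,80+v/2.85,z,C)
print('pack front edge',f(141,270,221),f(435,270,221))
print('body low edge',f(172,235,179),f(405,235,179))
print('charger corner',f(408,152,40))
print('hole far rim',f(222,195,40),f(353,195,40))
print('charger near edge',f(0,444,40))
print('contacts',f(62,247,13),f(68,345,13))
E
```

```text
pack front edge [656.8  -7.5 221. ] [656.9 -58.9 221. ]
body low edge [658.1  -7.3 179. ] [658.2 -59.4 179. ]
charger corner [673.7 -79.   40. ]
hole far rim [657.3  -7.8  40. ] [657.4 -58.3  40. ]
charger near edge [555.2  85.7  40. ]
contacts [633.5  62.5  13. ] [590.7  62.4  13. ]
```

>>> arm_command([
  {"hand":-0.5,"x":0,"y":-0.0005,"z":0.035,"yaw":0.002},
  {"hand":-0.5,"x":0,"y":0,"z":0.035,"yaw":0},
  {"hand":-0.5,"x":0,"y":0,"z":0.025,"yaw":0},
  {"hand":-0.5,"x":0,"y":0,"z":0.015,"yaw":0},
  {"hand":-0.5,"x":0,"y":0,"z":0.005,"yaw":0},
  {"hand":-0.5,"x":0,"y":0,"z":0.005,"yaw":0},
  {"hand":-0.5,"x":0,"y":0,"z":0.003,"yaw":0},
  {"hand":-0.5,"x":0,"y":0,"z":0,"yaw":0},
])

```text
clock: 10.0
eef_pos: [615.3, -31.6, 66.0]
eef_rot: [3.141, -0.001, -0.002]
wrist_force: [0.7, 1.1, -3.1]
finger_gap: 53.7
finger_force: 40.0
```

>>> arm_command([
  {"hand":-0.5,"x":0,"y":0,"z":0.005,"yaw":0},
  {"hand":-0.5,"x":0,"y":0,"z":0.005,"yaw":0},
  {"hand":-0.5,"x":0,"y":0,"z":0.004,"yaw":0},
  {"hand":-0.5,"x":0,"y":0,"z":0.003,"yaw":0},
  {"hand":-0.5,"x":0,"y":0,"z":0,"yaw":0},
  {"hand":-0.5,"x":0,"y":0,"z":0,"yaw":0},
])

```text
clock: 10.6
eef_pos: [615.1, -31.6, 48.9]
eef_rot: [3.141, -0.0, -0.002]
wrist_force: [-4.8, -0.0, 3.8]
finger_gap: 53.6
finger_force: 40.0
```

>>> arm_command([
  {"hand":-0.5,"x":0,"y":0,"z":0.001,"yaw":0},
  {"hand":0.5,"x":0,"y":0,"z":0,"yaw":0},
  {"hand":0.5,"x":0,"y":0,"z":0,"yaw":0},
  {"hand":0.5,"x":0,"y":0,"z":0,"yaw":0},
  {"hand":0.5,"x":0,"y":0,"z":-0.04,"yaw":0},
  {"hand":0.5,"x":0,"y":0,"z":-0.05,"yaw":0},
  {"hand":0.5,"x":0,"y":0,"z":-0.05,"yaw":0},
])

```text
clock: 11.3
eef_pos: [614.7, -31.6, 188.9]
eef_rot: [-3.142, 0.001, -0.002]
wrist_force: [-0.6, -0.5, 0.2]
finger_gap: 70.7
finger_force: 0.0
```

>>> arm_command([
  {"hand":0.5,"x":-0.0183,"y":-0.0412,"z":0,"yaw":0},
  {"hand":0.5,"x":-0.0183,"y":-0.0412,"z":0,"yaw":0},
  {"hand":0.5,"x":-0.0183,"y":-0.0412,"z":0,"yaw":0},
  {"hand":0.5,"x":-0.0183,"y":-0.0412,"z":0,"yaw":0},
  {"hand":0.5,"x":-0.0183,"y":-0.0412,"z":0,"yaw":0},
  {"hand":0.5,"x":-0.0183,"y":-0.0412,"z":0,"yaw":0},
  {"hand":0.5,"x":-0.0183,"y":-0.0412,"z":0,"yaw":0},
  {"hand":0.5,"x":-0.0183,"y":-0.0412,"z":0,"yaw":0},
  {"hand":0.5,"x":-0.0183,"y":-0.0412,"z":0,"yaw":0},
  {"hand":0.5,"x":0,"y":0,"z":0,"yaw":-0.13},
])

```text
clock: 12.3
eef_pos: [448.9, 343.5, 187.3]
eef_rot: [-3.141, 0.0, 0.131]
wrist_force: [1.1, -0.5, 0.1]
finger_gap: 70.4
finger_force: 0.0
```

>>> arm_command([
  {"hand":0.5,"x":0,"y":0,"z":0,"yaw":-0.132},
  {"hand":0.5,"x":0,"y":0,"z":0,"yaw":-0.132},
  {"hand":0.5,"x":0,"y":0,"z":0,"yaw":-0.132},
  {"hand":0.5,"x":0,"y":0,"z":0,"yaw":0},
  {"hand":0.5,"x":0,"y":0,"z":0,"yaw":0},
])

```text
clock: 12.8
eef_pos: [451.2, 339.5, 187.3]
eef_rot: [3.142, 0.0, 0.52]
wrist_force: [0.8, -0.4, 0.5]
finger_gap: 69.9
finger_force: 0.0
```

```bash
python3 - <<'E'
from h import *
np.set_printoptions(precision=3,suppress=True)
s=manip.read_state();C=get_calibration('wrist');im=camera('wrist')
print(s['eef_pos'],s['eef_rot'],s['finger_gap'],totool(np.array([450.4,339.7,55])-s['eef_pos']))
cv2.imwrite('pics/w5.png',im[:,:,::-1])
E
```

```text
[451.174 339.546 187.343] [3.142 0.    0.52 ] 69.94569033903193 [ -0.597  -0.519 132.343]
```

View pics/w5.png

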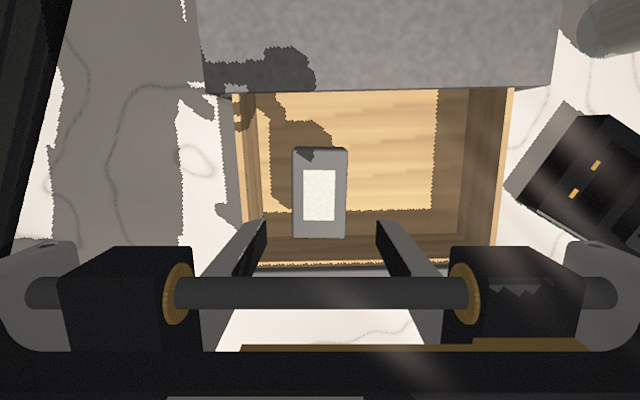

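The pack is still at (320,193), centred between the fingers. I'll descend, grip and lift.

>>> arm_command([
  {"hand":0.5,"x":0,"y":-0.0005,"z":0.04,"yaw":0},
  {"hand":0.5,"x":0,"y":0,"z":0.04,"yaw":0},
  {"hand":0.5,"x":0,"y":0,"z":0.03,"yaw":0},
  {"hand":0.5,"x":0,"y":0,"z":0.022,"yaw":0},
  {"hand":0.5,"x":0,"y":0,"z":0,"yaw":0},
  {"hand":0,"x":0,"y":0,"z":0,"yaw":0},
  {"hand":-0.5,"x":0,"y":0,"z":0,"yaw":0},
  {"hand":-0.5,"x":0,"y":0,"z":0,"yaw":0},
  {"hand":-0.5,"x":0,"y":0,"z":0,"yaw":0},
], newtons=40)

```text
clock: 13.75
eef_pos: [451.5, 340.5, 57.0]
eef_rot: [-3.141, -0.003, 0.524]
wrist_force: [-1.1, 0.2, 7.3]
finger_gap: 53.7
finger_force: 39.9
```

>>> arm_command([
  {"hand":-0.5,"x":0,"y":0,"z":-0.02,"yaw":0},
  {"hand":-0.5,"x":0,"y":0,"z":-0.035,"yaw":0},
  {"hand":-0.5,"x":0,"y":0,"z":-0.035,"yaw":0},
  {"hand":-0.5,"x":0,"y":0,"z":-0.03,"yaw":0},
  {"hand":-0.5,"x":0,"y":0,"z":-0.01,"yaw":0.104},
  {"hand":-0.5,"x":0,"y":0,"z":0,"yaw":0.104},
  {"hand":-0.5,"x":0,"y":0,"z":0,"yaw":0.104},
  {"hand":-0.5,"x":0,"y":0,"z":0,"yaw":0.104},
  {"hand":-0.5,"x":0,"y":0,"z":0,"yaw":0.104},
  {"hand":-0.5,"x":0,"y":0,"z":0,"yaw":0},
])

```text
clock: 14.75
eef_pos: [450.8, 339.8, 185.6]
eef_rot: [3.141, 0.0, 0.002]
wrist_force: [-0.2, 0.4, -3.2]
finger_gap: 53.6
finger_force: 39.9
```

>>> arm_command([
  {"hand":-0.5,"x":0.0204,"y":0.0347,"z":0,"yaw":0},
  {"hand":-0.5,"x":0.0204,"y":0.0347,"z":0,"yaw":0},
  {"hand":-0.5,"x":0.0204,"y":0.0347,"z":0,"yaw":0},
  {"hand":-0.5,"x":0.0204,"y":0.0347,"z":0,"yaw":0},
  {"hand":-0.5,"x":0.0204,"y":0.0347,"z":0,"yaw":0},
  {"hand":-0.5,"x":0.0204,"y":0.0347,"z":0,"yaw":0},
  {"hand":-0.5,"x":0.0204,"y":0.0347,"z":0,"yaw":0},
  {"hand":-0.5,"x":0.0204,"y":0.0347,"z":0,"yaw":0},
  {"hand":-0.5,"x":0,"y":0,"z":0,"yaw":0},
  {"hand":-0.5,"x":0,"y":0,"z":0,"yaw":0},
])

```text
clock: 15.75
eef_pos: [615.1, 62.4, 185.2]
eef_rot: [-3.141, 0.001, 0.005]
wrist_force: [-0.3, 0.2, -2.7]
finger_gap: 53.9
finger_force: 39.9
```

```bash
python3 - <<'E'
from h import *
np.set_printoptions(precision=3,suppress=True)
s=manip.read_state();C=get_calibration('wrist');im=camera('wrist')
print(s['eef_pos'],s['eef_rot'],s['finger_gap'],s['wrist_force'])
import pickle;pickle.dump((C,s),open('C6.pkl','wb'))
cv2.imwrite('pics/w6.png',im[:,:,::-1])
crop(im,220,80,500,270,2.85,'pics/c6.png')
E
```

```text
[615.092  62.431 185.155] [-3.141  0.001  0.005] 53.86390847991613 [-0.341  0.194 -2.732]
```

View pics/c6.png

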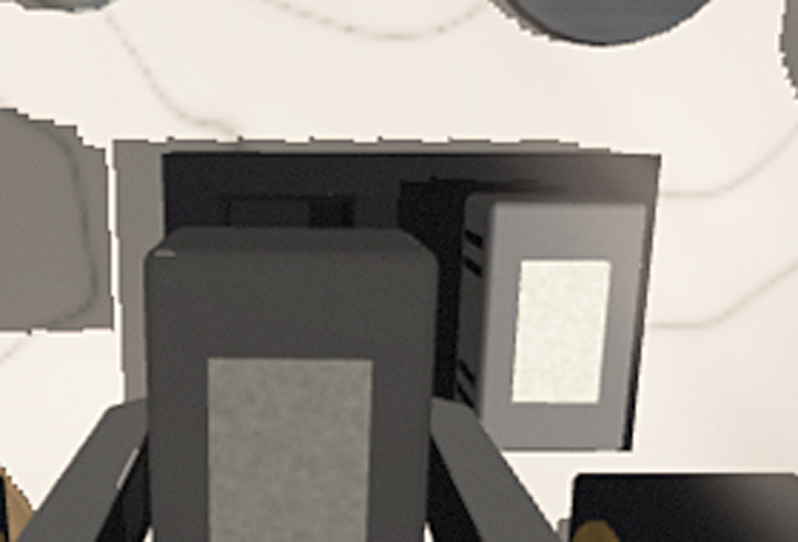

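The first pack stands seated at (560,325). The held pack's top front edge runs from (146,258) to (437,258), and socket 0's far rim is at row 197, columns 222–354.

```bash
python3 - <<'E'
from h import *
import pickle;C,s=pickle.load(open('C6.pkl','rb'))
np.set_printoptions(precision=1,suppress=True)
f=lambda u,v,z:px2w('wrist',220+u/2.85,80+v/2.85,z,C)
print('pack front edge',f(146,258,216),f(437,258,216))
print('body low edge',f(178,229,174),f(407,229,174))
print('hole far rim',f(222,197,40),f(354,197,40))
print('corners',f(163,154,40),f(661,155,40))
q=[(490,204),(646,204),(630,450),(482,450)]
w=np.array([f(*p,82) for p in q]);print(w,w.mean(0))
E
```

```text
pack front edge [658.8  87.1 216. ] [659.1  35.6 216. ]
body low edge [659.3  86.8 174. ] [659.6  35.1 174. ]
hole far rim [656.9  87.2  40. ] [657.2  36.7  40. ]
corners [672.9 109.3  40. ] [673.5 -79.   40. ]
[[658.1  -5.4  82. ]
 [658.3 -57.4  82. ]
 [571.2 -60.6  82. ]
 [571.   -7.8  82. ]] [614.7 -32.8  82. ]
```

>>> arm_command([
  {"hand":-0.5,"x":-0.0018,"y":-0.001,"z":0.035,"yaw":0.005},
  {"hand":-0.5,"x":0,"y":0,"z":0.035,"yaw":0},
  {"hand":-0.5,"x":0,"y":0,"z":0.02,"yaw":0},
  {"hand":-0.5,"x":0,"y":0,"z":0.013,"yaw":0},
  {"hand":-0.5,"x":0,"y":0,"z":0.005,"yaw":0},
  {"hand":-0.5,"x":0,"y":0,"z":0.005,"yaw":0},
  {"hand":-0.5,"x":0,"y":0,"z":0.003,"yaw":0},
  {"hand":-0.5,"x":0,"y":0,"z":0,"yaw":0},
])

```text
clock: 16.6
eef_pos: [613.5, 64.1, 69.8]
eef_rot: [-3.142, -0.001, -0.001]
wrist_force: [-0.2, -0.2, -3.6]
finger_gap: 54.0
finger_force: 39.9
```

>>> arm_command([
  {"hand":-0.5,"x":0,"y":0,"z":0.005,"yaw":0},
  {"hand":-0.5,"x":0,"y":0,"z":0.005,"yaw":0},
  {"hand":-0.5,"x":0,"y":0,"z":0.003,"yaw":0},
  {"hand":-0.5,"x":0,"y":0,"z":0,"yaw":0},
  {"hand":-0.5,"x":0,"y":0,"z":0,"yaw":0},
])

```text
clock: 17.1
eef_pos: [613.4, 64.0, 56.4]
eef_rot: [3.142, 0.0, -0.001]
wrist_force: [-0.2, 0.6, -3.4]
finger_gap: 53.6
finger_force: 39.9
```

>>> arm_command([
  {"hand":-0.5,"x":0,"y":0,"z":0.003,"yaw":0},
  {"hand":-0.5,"x":0,"y":0,"z":0.003,"yaw":0},
  {"hand":-0.5,"x":0,"y":0,"z":0,"yaw":0},
  {"hand":-0.5,"x":0,"y":0,"z":0,"yaw":0},
])

```text
clock: 17.5
eef_pos: [613.6, 64.0, 51.0]
eef_rot: [3.142, -0.001, -0.001]
wrist_force: [-2.7, -1.1, 4.5]
finger_gap: 53.6
finger_force: 40.0
```

>>> arm_command([
  {"hand":0.5,"x":0,"y":0,"z":0.0,"yaw":0},
  {"hand":0.5,"x":0,"y":0,"z":0,"yaw":0},
  {"hand":0.5,"x":0,"y":0,"z":0,"yaw":0},
  {"hand":0.5,"x":0,"y":0,"z":-0.04,"yaw":0},
  {"hand":0.5,"x":0,"y":0,"z":-0.05,"yaw":0},
  {"hand":0.5,"x":0,"y":0,"z":-0.05,"yaw":0},
])

```text
clock: 18.1
eef_pos: [613.0, 64.0, 191.9]
eef_rot: [3.142, 0.001, -0.001]
wrist_force: [0.9, 0.1, 0.4]
finger_gap: 70.8
finger_force: 0.0
```

>>> arm_command([
  {"hand":-1,"x":-0.0395,"y":-0.0217,"z":0,"yaw":0},
  {"hand":-1,"x":-0.0395,"y":-0.0217,"z":0,"yaw":0},
  {"hand":-1,"x":-0.0395,"y":-0.0217,"z":0,"yaw":0},
  {"hand":-1,"x":-0.0395,"y":-0.0217,"z":0,"yaw":0},
  {"hand":-1,"x":-0.0395,"y":-0.0217,"z":0,"yaw":0},
  {"hand":-1,"x":-0.0395,"y":-0.0217,"z":0,"yaw":0},
  {"hand":-1,"x":-0.0395,"y":-0.0217,"z":0,"yaw":0},
  {"hand":-1,"x":0,"y":0,"z":0,"yaw":-0.131},
  {"hand":-1,"x":0,"y":0,"z":0,"yaw":-0.131},
  {"hand":-1,"x":0,"y":0,"z":0,"yaw":-0.131},
])

```text
clock: 19.1
eef_pos: [336.8, 216.5, 190.7]
eef_rot: [-3.142, -0.001, 0.398]
wrist_force: [0.2, -0.1, -0.2]
finger_gap: 0.2
finger_force: 0.0
```

>>> arm_command([
  {"hand":-1,"x":0,"y":0,"z":0,"yaw":-0.131},
  {"hand":-1,"x":0,"y":0,"z":0,"yaw":0},
  {"hand":-1,"x":0,"y":0,"z":0,"yaw":0},
])

```text
clock: 19.4
eef_pos: [337.0, 216.2, 190.5]
eef_rot: [-3.142, -0.0, 0.519]
wrist_force: [-0.2, 0.2, -0.5]
finger_gap: 0.4
finger_force: 0.0
```

```bash
python3 - <<'E'
from h import *
np.set_printoptions(precision=3,suppress=True)
s=manip.read_state();im=camera('wrist');t=camera('top')
print(s['eef_pos'],s['eef_rot'],s['finger_gap'],totool(np.array([372.2,235.9,60])-s['eef_pos']))
o=np.zeros((600,640,3),np.uint8);o[:400]=im[:,:,::-1]
cv2.imwrite('pics/w7.png',im[:,:,::-1]);cv2.imwrite('pics/t7.png',t[:,:,::-1])
a=im[:260,:,::-1];b=cv2.resize(t[150:300,230:450,::-1],None,fx=2.2,fy=2.2,interpolation=cv2.INTER_CUBIC)
o[:260]=a;o[260:]=0;o[265:265+330,:484]=b
cv2.imwrite('pics/m7.png',o)
E
```

```text
[337.046 216.231 190.472] [-3.142 -0.     0.519] 0.4203104987280304 [ 40.272   0.383 130.475]
```

View pics/m7.png

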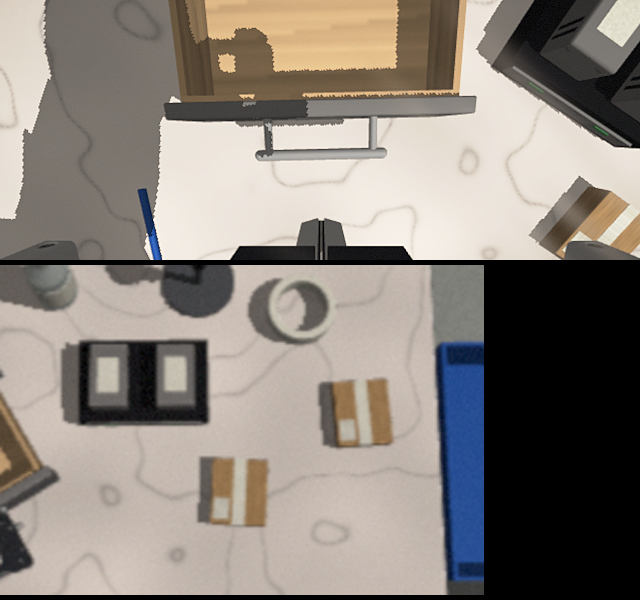

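The drawer is empty, both packs are seated, the handle is ahead at (321,154), and the cartons have not moved. I'll push the drawer shut.

>>> arm_command([
  {"hand":-1,"x":0,"y":0,"z":0.045,"yaw":0},
  {"hand":-1,"x":0,"y":0,"z":0.045,"yaw":0},
  {"hand":-1,"x":0,"y":0,"z":0.036,"yaw":-0.005},
  {"hand":-1,"x":0.01,"y":0,"z":0,"yaw":0},
  {"hand":-1,"x":0.015,"y":0,"z":0,"yaw":0},
  {"hand":-1,"x":0.02,"y":0,"z":0,"yaw":0},
  {"hand":-1,"x":0.025,"y":0,"z":0,"yaw":0},
  {"hand":-1,"x":0.025,"y":0,"z":0,"yaw":0},
  {"hand":-1,"x":0.025,"y":0,"z":0,"yaw":0},
  {"hand":-1,"x":0.025,"y":0,"z":0,"yaw":0},
])

```text
clock: 20.5
eef_pos: [464.0, 290.4, 66.5]
eef_rot: [-3.141, -0.001, 0.526]
wrist_force: [-2.4, 1.0, -0.5]
finger_gap: 0.5
finger_force: 1.0
```

>>> arm_command([
  {"hand":-1,"x":0.015,"y":0,"z":0,"yaw":0},
  {"hand":-1,"x":0.01,"y":0,"z":0,"yaw":0},
  {"hand":-1,"x":0.005,"y":0,"z":0,"yaw":0},
  {"hand":-1,"x":0.0,"y":0,"z":0,"yaw":0},
])

```text
clock: 20.9
eef_pos: [488.7, 304.6, 65.2]
eef_rot: [3.142, -0.001, 0.527]
wrist_force: [0.5, -0.4, 1.1]
finger_gap: 0.9
finger_force: 0.0
```

>>> arm_command([
  {"hand":-1,"x":0.004,"y":0,"z":0,"yaw":0},
  {"hand":-1,"x":0.004,"y":0,"z":0,"yaw":0},
  {"hand":-1,"x":0.0,"y":0,"z":0,"yaw":0},
])

```text
clock: 21.2
eef_pos: [495.4, 308.5, 64.6]
eef_rot: [3.142, -0.0, 0.528]
wrist_force: [-0.0, 1.0, 1.1]
finger_gap: 0.7
finger_force: 0.0
```

>>> arm_command([
  {"hand":-1,"x":0.003,"y":0,"z":0,"yaw":0},
  {"hand":-1,"x":0.002,"y":0,"z":0,"yaw":0},
  {"hand":-1,"x":0.0,"y":0,"z":0,"yaw":0},
])

```text
clock: 21.5
eef_pos: [499.7, 311.0, 64.4]
eef_rot: [3.142, -0.0, 0.528]
wrist_force: [-0.4, -0.4, 0.1]
finger_gap: 0.2
finger_force: 0.0
```

>>> arm_command([
  {"hand":-1,"x":0.003,"y":0,"z":0,"yaw":0},
  {"hand":-1,"x":0.002,"y":0,"z":0,"yaw":0},
  {"hand":-1,"x":0.0,"y":0,"z":0,"yaw":0},
])

```text
clock: 21.8
eef_pos: [502.9, 313.0, 64.3]
eef_rot: [-3.142, 0.003, 0.528]
wrist_force: [-8.4, -5.5, 6.7]
finger_gap: 0.7
finger_force: 5.1
```

>>> arm_command([
  {"hand":-1,"x":0.003,"y":0,"z":0,"yaw":0},
  {"hand":-1,"x":0.001,"y":0,"z":0,"yaw":0},
  {"hand":-1,"x":0.0,"y":0,"z":0,"yaw":0},
])

```text
clock: 22.1
eef_pos: [503.2, 313.2, 64.2]
eef_rot: [3.142, 0.013, 0.528]
wrist_force: [-35.5, -20.8, 25.1]
finger_gap: 0.4
finger_force: 20.7
```

The drawer hit its stop, so it is shut. I'll back off, rise and turn towards the cartons.

>>> arm_command([
  {"hand":-1,"x":-0.015,"y":0,"z":0,"yaw":0},
  {"hand":-1,"x":-0.02,"y":0,"z":0,"yaw":0},
  {"hand":-1,"x":0,"y":0,"z":-0.04,"yaw":0},
  {"hand":0,"x":0,"y":0,"z":-0.04,"yaw":-0.149},
  {"hand":0,"x":0,"y":0,"z":-0.04,"yaw":-0.149},
  {"hand":0,"x":0,"y":0,"z":0,"yaw":-0.149},
  {"hand":0,"x":0,"y":0,"z":0,"yaw":-0.149},
  {"hand":0,"x":0,"y":0,"z":0,"yaw":-0.149},
  {"hand":0,"x":0,"y":0,"z":0,"yaw":-0.149},
  {"hand":0,"x":0,"y":0,"z":0,"yaw":-0.149},
])

```text
clock: 23.1
eef_pos: [477.2, 297.9, 184.5]
eef_rot: [3.141, -0.0, 1.577]
wrist_force: [0.3, -0.0, 0.3]
finger_gap: 46.4
finger_force: 0.0
```

>>> arm_command([
  {"hand":0,"x":-0.0444,"y":0.0074,"z":0,"yaw":0},
  {"hand":0,"x":-0.0444,"y":0.0074,"z":0,"yaw":0},
  {"hand":0,"x":-0.0444,"y":0.0074,"z":0,"yaw":0},
  {"hand":0,"x":-0.0444,"y":0.0074,"z":0,"yaw":0},
  {"hand":0,"x":-0.0444,"y":0.0074,"z":0,"yaw":0},
  {"hand":0,"x":-0.0444,"y":0.0074,"z":0,"yaw":0},
  {"hand":0,"x":-0.0444,"y":0.0074,"z":0,"yaw":0},
  {"hand":0,"x":-0.0444,"y":0.0074,"z":0,"yaw":0},
])

```text
clock: 23.9
eef_pos: [536.4, -59.3, 184.7]
eef_rot: [3.141, 0.0, 1.571]
wrist_force: [0.4, -0.3, -0.6]
finger_gap: 46.8
finger_force: 0.0
```

```bash
python3 - <<'E'
from h import *
np.set_printoptions(precision=3,suppress=True)
s=manip.read_state();C=get_calibration('wrist');im=camera('wrist')
print(s['eef_pos'],s['eef_rot'],s['joints'])
import pickle;pickle.dump((C,s),open('C8.pkl','wb'))
for p in[(565.6,-303.5,30),(451.5,-121.9,30)]:print(w2px('wrist',p,C))
t=camera('top');o=np.zeros((600,640,3),np.uint8);o[:260]=im[:260,:,::-1]
o[265:595,:484]=cv2.resize(t[150:300,230:450,::-1],None,fx=2.2,fy=2.2,interpolation=cv2.INTER_CUBIC)
cv2.imwrite('pics/m8.png',o)
E
```

```text
[536.398 -59.325 184.712] [3.141 0.    1.571] [-0.178  0.294  1.578  0.     1.269 -0.178]
[342.877 363.813]
[250.654 236.503]
```

View pics/m8.png

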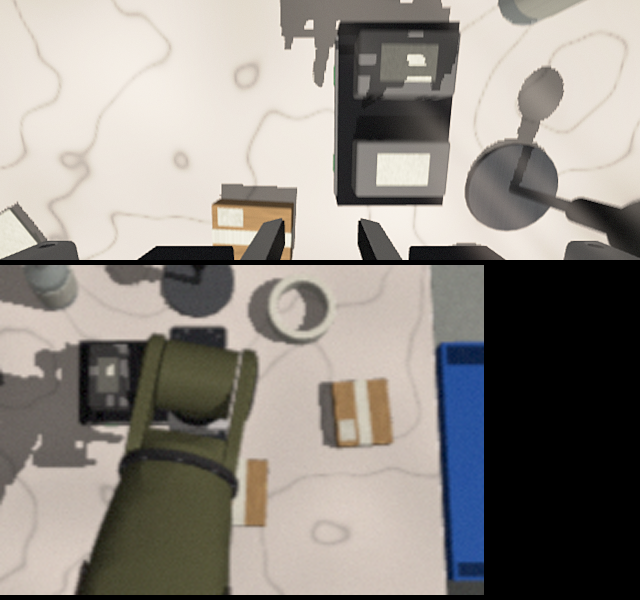

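Both cartons are unmoved. I'll go behind carton A and descend.

>>> arm_command([
  {"hand":0,"x":-0.0432,"y":0.0074,"z":0,"yaw":0},
  {"hand":0,"x":-0.0432,"y":0.0074,"z":0,"yaw":0},
  {"hand":0,"x":-0.0432,"y":0.0074,"z":0,"yaw":0},
  {"hand":0,"x":-0.0432,"y":0.0074,"z":0,"yaw":0},
  {"hand":0,"x":0,"y":0,"z":0.045,"yaw":0},
  {"hand":0,"x":0,"y":0,"z":0.045,"yaw":0},
  {"hand":0,"x":0,"y":0,"z":0.045,"yaw":0},
  {"hand":0,"x":0,"y":0,"z":0.03,"yaw":0},
  {"hand":0,"x":0,"y":0,"z":0,"yaw":0},
  {"hand":0,"x":0,"y":0,"z":0,"yaw":0},
])

```text
clock: 25.0
eef_pos: [566.4, -230.0, 20.4]
eef_rot: [3.141, 0.0, 1.571]
wrist_force: [-0.2, 0.5, 1.1]
finger_gap: 47.2
finger_force: 0.0
```

>>> arm_command([
  {"hand":0,"x":-0.012,"y":0,"z":0.004,"yaw":0},
  {"hand":0,"x":-0.015,"y":0,"z":0.004,"yaw":0},
  {"hand":0,"x":-0.022,"y":0,"z":0,"yaw":0},
  {"hand":0,"x":-0.028,"y":0,"z":0,"yaw":0},
  {"hand":0,"x":-0.028,"y":0,"z":0,"yaw":0},
  {"hand":0,"x":-0.028,"y":0,"z":0,"yaw":0},
  {"hand":0,"x":-0.028,"y":0,"z":0,"yaw":0},
  {"hand":0,"x":-0.03,"y":0,"z":0,"yaw":0},
  {"hand":0,"x":-0.03,"y":0,"z":0,"yaw":0},
  {"hand":0,"x":-0.03,"y":0,"z":0,"yaw":0},
])

```text
clock: 26.0
eef_pos: [565.2, -484.0, 12.5]
eef_rot: [3.141, 0.001, 1.57]
wrist_force: [-0.1, 0.0, -0.7]
finger_gap: 47.4
finger_force: 0.0
```

>>> arm_command([
  {"hand":0,"x":0.0,"y":0,"z":0,"yaw":0},
  {"hand":0,"x":0.0,"y":0,"z":0,"yaw":0},
  {"hand":0,"x":0,"y":0,"z":-0.05,"yaw":0},
  {"hand":0,"x":0,"y":0,"z":-0.05,"yaw":0},
  {"hand":0,"x":0.05,"y":-0.02,"z":0,"yaw":0},
  {"hand":0,"x":0.05,"y":-0.02,"z":0,"yaw":0},
  {"hand":0,"x":0.05,"y":-0.02,"z":0,"yaw":0},
  {"hand":0,"x":0.05,"y":-0.02,"z":0,"yaw":0},
  {"hand":0,"x":0.05,"y":-0.02,"z":0,"yaw":0},
  {"hand":0,"x":0.05,"y":-0.02,"z":0,"yaw":0},
])

```text
clock: 27.0
eef_pos: [453.6, -201.3, 111.9]
eef_rot: [3.141, 0.0, 1.572]
wrist_force: [0.9, 0.3, -0.0]
finger_gap: 46.7
finger_force: 0.0
```

```bash
python3 - <<'E'
from h import *
np.set_printoptions(precision=3,suppress=True)
s=manip.read_state()
print(s['eef_pos'],s['eef_rot'],s['joints'])
t=camera('top')
crop(t,240,140,540,310,2.6,'pics/t9.png')
E
```

```text
[ 453.611 -201.312  111.912] [3.141 0.    1.572] [-0.492  0.283  1.776  0.     1.082 -0.492]
```

View pics/t9.png

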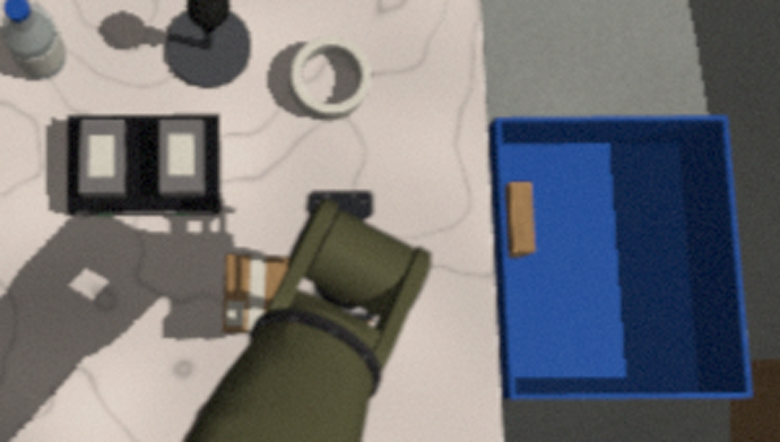

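Carton A stands in the crate along its near wall, at about (521,218) in the crop. Carton B is unmoved at (257,292), so it goes next.

>>> arm_command([
  {"hand":0,"x":0.05,"y":0,"z":0,"yaw":0},
  {"hand":0,"x":0.05,"y":0,"z":0,"yaw":0},
  {"hand":0,"x":0.05,"y":-0.002,"z":0,"yaw":0},
  {"hand":0,"x":0,"y":0,"z":0,"yaw":0},
  {"hand":0,"x":0,"y":0,"z":0.04,"yaw":0},
  {"hand":0,"x":0,"y":0,"z":0.035,"yaw":0},
  {"hand":0,"x":0,"y":0,"z":0.02,"yaw":0},
  {"hand":0,"x":0,"y":0,"z":0,"yaw":0},
])

```text
clock: 27.85
eef_pos: [451.3, -53.5, 14.7]
eef_rot: [-3.138, -0.001, 1.571]
wrist_force: [0.3, 0.6, 1.0]
finger_gap: 47.2
finger_force: 0.0
```

>>> arm_command([
  {"hand":0,"x":-0.01,"y":0,"z":0.002,"yaw":0},
  {"hand":0,"x":-0.014,"y":0,"z":0,"yaw":0},
  {"hand":0,"x":-0.02,"y":0,"z":0,"yaw":0},
  {"hand":0,"x":-0.028,"y":0,"z":0,"yaw":0},
  {"hand":0,"x":-0.028,"y":0,"z":0,"yaw":0},
  {"hand":0,"x":-0.028,"y":0,"z":0,"yaw":0},
  {"hand":0,"x":-0.028,"y":0,"z":0,"yaw":0},
  {"hand":0,"x":-0.028,"y":0,"z":0,"yaw":0},
  {"hand":0,"x":-0.028,"y":0,"z":0,"yaw":0},
  {"hand":0,"x":-0.028,"y":0,"z":0,"yaw":0},
])

```text
clock: 28.85
eef_pos: [452.6, -296.4, 15.9]
eef_rot: [3.14, 0.001, 1.57]
wrist_force: [0.7, 1.2, -0.6]
finger_gap: 46.6
finger_force: 0.1
```

>>> arm_command([
  {"hand":0,"x":-0.028,"y":0,"z":0,"yaw":0},
  {"hand":0,"x":-0.028,"y":0,"z":0,"yaw":0},
  {"hand":0,"x":-0.03,"y":0,"z":0,"yaw":0},
  {"hand":0,"x":-0.03,"y":0,"z":0,"yaw":0},
  {"hand":0,"x":-0.035,"y":0,"z":0,"yaw":0},
  {"hand":0,"x":-0.04,"y":0,"z":0,"yaw":0},
  {"hand":0,"x":0.0,"y":0,"z":0,"yaw":0},
  {"hand":0,"x":0,"y":0,"z":-0.04,"yaw":0},
  {"hand":0,"x":0,"y":0,"z":-0.05,"yaw":0},
  {"hand":0,"x":0,"y":0,"z":-0.05,"yaw":0},
])

```text
clock: 29.85
eef_pos: [451.7, -485.1, 157.3]
eef_rot: [3.141, 0.0, 1.57]
wrist_force: [0.5, -0.5, 0.9]
finger_gap: 47.3
finger_force: 0.0
```

>>> arm_command([
  {"hand":0,"x":0.045,"y":0,"z":0,"yaw":0},
  {"hand":0,"x":0.045,"y":0,"z":0,"yaw":0},
  {"hand":0,"x":0.045,"y":0,"z":0,"yaw":0},
  {"hand":0,"x":0.045,"y":0,"z":0,"yaw":0},
  {"hand":0,"x":0.045,"y":0,"z":0,"yaw":0},
  {"hand":0,"x":0.045,"y":0,"z":0,"yaw":0},
  {"hand":0,"x":0.045,"y":0,"z":0,"yaw":0},
  {"hand":0,"x":0.0,"y":0,"z":0,"yaw":0},
  {"hand":0,"x":0,"y":0,"z":0,"yaw":0},
])

```text
clock: 30.75
eef_pos: [452.9, -169.8, 155.7]
eef_rot: [3.14, 0.001, 1.572]
wrist_force: [-0.1, -0.5, 0.4]
finger_gap: 46.5
finger_force: 0.0
```

```bash
python3 - <<'E'
from h import *
np.set_printoptions(precision=3,suppress=True)
s=manip.read_state()
print(s['eef_pos'],s['wrist_force'])
t=camera('top')
crop(t,100,100,540,330,1.8,'pics/t10.png')
E
```

```text
[ 452.919 -169.755  155.723] [-0.117 -0.525  0.377]
```

View pics/t10.png

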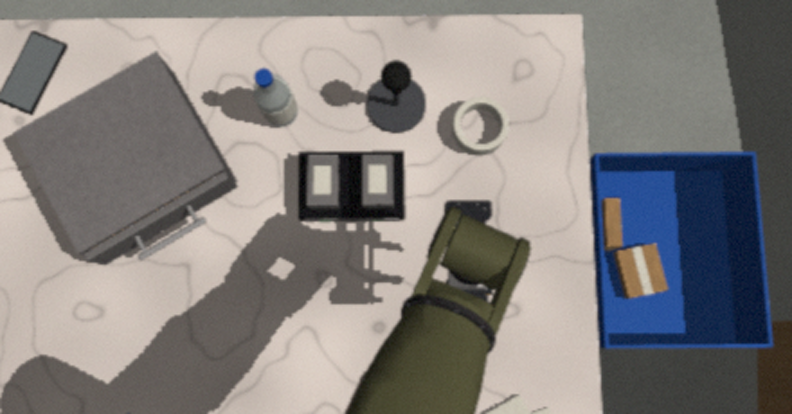

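Both cartons lie in the crate, at (613,222) and (641,270). The drawer is shut, both packs are seated, and the bottle, mic and tape have not moved. Handing in.

```bash
python3 -c "
from cell import manip
print(manip.sign_off())"
```

```text
the job is handed in; nothing more can be done
None
```

I handed the job in: both packs are plugged home in the charger, the drawer is shut, both cartons (only two were there) are in the crate, and the bottle, microphone and tape roll have not moved. The sign-off gave no verdict; this is from the last top-camera picture and the force readings.

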